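# Draw out a stabiliser's relay tray with a pull hook

## Robot

A 7-joint arm with a two-finger parallel gripper is mounted at the origin on the work surface. World frame = base frame: x ahead of the robot, y to its left, z up, the work surface at z = 0. Lengths are in m, angles in rad, forces in N, time in s.
With the tool pointing down it reaches from about 0.425 to 0.825 m from the base axis. Payload 3.6 kg.
Tool frame: the origin (TCP) lies on the mounting face of the last link; the fingertips stand 173 mm ahead of it and the grasp point (between the pads) lies 155 mm ahead of it; z points along the fingers, y is the line along which they close (so a half turn about z gives the same grasp; the last joint's range is limited). The gripper opens to 85 mm and grips with 20 to 120 N. Pads are 22 mm wide; open, the fingers measure 114 mm over their backs; the gripper's body (76 mm by 85 mm) begins 54 mm behind the grasp point. The pads swing forward as they close: fully open they stand 13 mm farther back than shut.
Start: joints at [-0.026, 0.615, -0.013, 1.423, 0.008, 1.103, -0.04], TCP at [0.65, 0, 0.405] pointing down, gripper open.
Joint ranges: [-3.12, 3.12], [-0.3, 2.06], [-1.34, 1.32], [0.26, 2.42], [-1.36, 4.5], [0.01, 1.98], [-2.84, 2.84]. Speed limits (rad/s): [2.79, 2.79, 3.14, 3.14, 3.14, 3.14, 3.14].

## Interface

Orientations are given as a rotation vector (axis times angle).
In Python, from plant import status, viewer, hand_in gives the robot as it stands.
- The arm moves only by the tool arm_command, never from a script. Its argument "deltas" is a list of rows, each a list of 7 numbers: the opening, from 0 (shut) to 1 (fully open), then the shift along the tool's x, y, z in m, then the turn, a rotation vector about the tool's x, y, z in rad. A call has 1 to 12 rows; each row shifts and turns the commanded pose from where the row before left it, along the tool's axes as they then stand; what a row does not reach is not made up. A row lasts 1/12 s, in which the tool goes at most 41.7 mm and 7.16 degrees, less where a joint would pass 70% of its speed; a pose out of reach is approached as far as the arm can. A call is refused whole if a number of a shift passes 0.0417 or a number of a turn 0.125, either way. A call with a gripper value outside its range is refused whole. The fingers move at their own pace and stop on an object; the grip force is fixed at half the most. Time passes only in rows, so rows that do not move let the fingers close. It gives the time, the measured TCP pose, the force, the opening and the grip force at its end, in the units of the state.
- status.read_state(): the state, without advancing time (a new reading comes with each control period).
- viewer.snapshot(name): name is "scene" or "side" or "wrist"; returns the picture (420x560x3 uint8, blue, green, red); there is no depth.
- viewer.camera_info(name): a dict with "fx", "fy", "cx", "cy" (pixels), "T" (4x4, takes a point from camera to world coordinates); the wrist camera has in their place "T_tool_cam" (4x4, takes a point from camera to tool coordinates, whose origin is the TCP and whose axes are the flange's). Camera axes: x right, y up, looking along -z (the intrinsics and any distortion apply to the point x, -y, -z); pixel columns grow to the right and rows downward; lengths in m; the calibration is good to about 2 mm. A picture is of the moment at which its call begins: read the wrist's pose just before it. camera_info takes no time and is no camera call.
- hand_in(): hands the job in; it is judged then, once.
Trained networks look in the newest picture that a camera, given by its name, has taken for a name from the list of things; names that differ only in an ending like _2 or _b are one class to them, and where a whole thing is asked for, a point or a joint stands for the part that bears it (a point fixed in the world has none). Each returns a list of dicts, best first, with "confidence" (0 to 1); they miss things now and then, are a little off and sometimes report something else, mostly with a low value. They report only what shows in the picture. A call takes as long as a camera call. They do not tell look-alikes from the thing itself.
- viewer.search_frame(camera, label): "point" ([column, row] in pixels, amid what is visible of it).
- viewer.landmark_of(camera, label): "point" ([column, row] in pixels: a listed point, or the origin of a listed thing).
The state is a dict: "clock": time; "joint_pos": joint angles; "joint_vel": joint speeds; "effort": joint torques, N m; "position": TCP position; "eef_rot": TCP orientation; "force": force on the tool from outside, world axes, zero at the start; "wrist_torque": the same for the moment, N m; "finger_gap": opening from 0.0 (shut) to 1.0 (fully open); "finger_force": force on a finger pad.
Only numpy, scipy, OpenCV 4.12 (cv2) and the standard library are available. Lean on these libraries where they do the work, as an engineer would, in place of code of your own. Each camera call takes 0.05 s, during which the arm holds its last target. There are 200 camera calls.

## Task

Pick up the green-handled hook tool, put its tip down into the brass eye of the tray under the white stabiliser case, and draw the tray out until it leans on the sprung stop hidden inside; keep a firm steady pull of about 12 N there for a second, never loading the tray with more than 16 N. Then ease off, unhook, and stand the tool back on the bench on its handle, well clear of the tray and the case, leaving the tray drawn out. Do not touch the tray with the robot itself, and leave the jar, the tumbler and the spool alone.

Things in the scene. Friction and masses are not known exactly. Their poses are not given: they have to be found in the camera images.
- hook_grip (a point): Where to grasp the hook tool: the middle of its green box-shaped handle (110 long, 26 wide, 48 high, mass about 0.2 kg), 27 mm above its underside. The tool stands upright on the handle. Its x axis points along the handle towards the hook, z up. A steel shank 8 mm thick leaves the handle's front end 38 mm above the underside, runs ahead and bends straight down into the tip.
- hook_tip (a point): Lower end of the hook's downward tip, a round-ended pin 8 mm thick: 150 mm ahead of hook_grip along the tool's x and 8 mm above the plane of the handle's underside. The shank runs over it, its lower side 26 mm above the tip's end. Axes as hook_grip.
- hook: The whole hook tool; its origin is the centre of the handle's underside (hook_grip is 27 mm above it). Axes as hook_grip. Place it so that the handle's underside stands on the bench (z = 0).
- eye (a point): Centre of the hole of the brass eye on the tray: a ring lying flat, hole 18 to 19 mm wide, bar 6 mm thick, its underside 24 mm and its upper side 30 mm above the bench. It stands out 40 mm in front of the tray. Its x axis points into the case, along the slide: the tray comes out along -x.
- tray: Loose aluminium tray with a blue front, 170 long, 120 wide, 60 high, 0.28 to 0.52 kg, sliding on the bench (bench drag 1 to 4 N) in a channel 126 mm wide under the case; axes as eye, origin at the centre of its underside. It comes out some 45 to 120 mm before its rear wall meets the sprung stop; how far cannot be seen and must be felt. The stop yields softly, about 2 N per mm over 10 mm, after which it is solid, and it pushes the tray back a little when the pull ends.
- case: White stabiliser case fixed on the bench, 200 long (x), 150 wide, 130 high plus a carrying handle to 157, origin at the centre of its underside; x points from its front (with meter, socket and tray) to its back. The tray slides along its x.
- jar: Bystander: jar, 56 mm across, 75 high, standing; origin at the centre of its underside.
- tumbler: Bystander: steel tumbler, 64 mm across, 85 high; origin at the centre of its underside.
- spool: Bystander: copper spool, 56 mm across, 40 high; origin at the centre of its underside.
There are look-alikes about, which are no part of the job. Of the things like the hook, leave any that is brown, purple or red; of the rest the larger one is meant.

How it is judged:
By the outcome, as a careful person would: the job done as asked, in the order asked, and still so for the second after the job is handed in, with the robot touching nothing.
It also fails if it takes over 69 s, if anything falls off the work surface, if the arm or the gripper's body presses on something with over 40 N, if the wrist force passes 120 N, or if a joint passes its speed limit or range.

## Working session

There is one attempt and no reset: what is moved stays moved. The work goes in short steps, Python scripts to look and compute and a tool call to move; the robot and the scene stay as the last step left them, time stands still between calls to the robot, and variables do not carry over. Pictures are saved under pics/ and viewed, at most 10 in all, crops included, and the job is handed in when it is done.

Besides the shell and the picture viewer there is one more tool, called by a JSON object that holds its "fn" and its "kwargs". arm_command: Moves the arm, as the interface text tells. Its arguments: {"type":"object","properties":{"deltas":{"type":"array"}},"required":["deltas"]}

```bash
mkdir -p pics; ls; cat > h.py <<'E'
import numpy as np, cv2
from scipy.spatial.transform import Rotation as R
from plant import status, viewer, hand_in
def cam(n):
    i=viewer.camera_info(n)
    if 'T' in i: return i,np.array(i['T'])
    s=status.read_state(); T=np.eye(4); T[:3,:3]=R.from_rotvec(s['eef_rot']).as_matrix(); T[:3,3]=s['position']
    return i,T@np.array(i['T_tool_cam'])
def ray(n,p,z,C=None):
    i,T=C or cam(n); 
    d=T[:3,:3]@np.array([(p[0]-i['cx'])/i['fx'],-(p[1]-i['cy'])/i['fy'],-1]); o=T[:3,3]
    return o+d*(z-o[2])/d[2]
def proj(n,X,C=None):
    i,T=C or cam(n); q=np.linalg.inv(T)@np.append(X,1)
    return np.array([i['cx']+i['fx']*q[0]/-q[2], i['cy']-i['fy']*q[1]/-q[2]])
E
python3 - <<'E'
from h import *
ims=[]
for n in ['scene','side','wrist']:
    C=cam(n); im=viewer.snapshot(n); cv2.imwrite(f'pics/{n}0.png',im)
    if n=='scene': print({k:v for k,v in C[0].items()})
    zs=dict(hook_grip=.027,hook_tip=.008,eye=.027,case=0,jar=0,tumbler=0,spool=0)
    for l,z in zs.items():
        for d in viewer.landmark_of(n,l)[:4]:
            print(n,l,np.round(d['point']),round(d['confidence'],2),np.round(ray(n,d['point'],z,C),3))
print(status.read_state())
E
```

```text
pics
{'fx': 436.79466279103605, 'fy': 436.79466279103605, 'cx': 279.008739511685, 'cy': 206.87777037587054, 'T': array([[ 0.6120008 , -0.47506874,  0.63226949,  1.20763271],
       [ 0.79061476,  0.38730865, -0.47425764, -0.56857001],
       [-0.01957847,  0.79012765,  0.61262956,  0.64478427],
       [ 0.        ,  0.        ,  0.        ,  1.        ]])}
scene hook_grip [316. 263.] 0.84 [ 0.759 -0.144  0.027]
scene hook_grip [169. 232.] 0.77 [ 0.491 -0.33   0.027]
scene hook_grip [102. 232.] 0.62 [ 0.398 -0.444  0.027]
scene hook_grip [376. 203.] 0.61 [0.7   0.093 0.027]
scene hook_tip [ 54. 245.] 0.95 [ 0.347 -0.537  0.008]
scene hook_tip [156. 290.] 0.94 [ 0.609 -0.419  0.008]
scene hook_tip [173. 171.] 0.91 [ 0.245 -0.199  0.008]
scene hook_tip [302. 224.] 0.83 [ 0.633 -0.074  0.008]
scene eye [352. 162.] 0.56 [0.538 0.178 0.027]
scene eye [169. 234.] 0.37 [ 0.497 -0.333  0.027]
scene case [388. 152.] 0.86 [0.536 0.33  0.   ]
scene jar [306. 151.] 0.9 [0.384 0.152 0.   ]
scene jar [386. 157.] 0.58 [0.551 0.303 0.   ]
scene tumbler [220. 305.] 0.93 [ 0.709 -0.338  0.   ]
scene sp
[... 991 characters left out ...]
'joint_pos': array([-0.02646349,  0.61492408, -0.01259703,  1.42342902,  0.00809524,
        1.10338754, -0.04041297]), 'joint_vel': array([-0.00113958, -0.00028298, -0.00040416, -0.00010954,  0.00085202,
       -0.00176931, -0.00195479]), 'effort': array([-4.88227470e-04, -4.69116247e+01,  2.58998964e-01, -1.71343356e+01,
        1.00526513e-02,  1.76429829e-03,  1.78071139e-05]), 'position': array([ 6.49977931e-01, -7.19408200e-06,  4.04671937e-01]), 'eef_rot': array([-2.22138662e+00, -2.22136096e+00,  6.91901249e-05]), 'force': array([0.61158127, 0.02204979, 0.87168227]), 'wrist_torque': array([ 0.01221094, -0.01571589, -0.05672002]), 'finger_force': 0.0, 'finger_gap': 1.0026505494154103}
```

View pics/scene0.png

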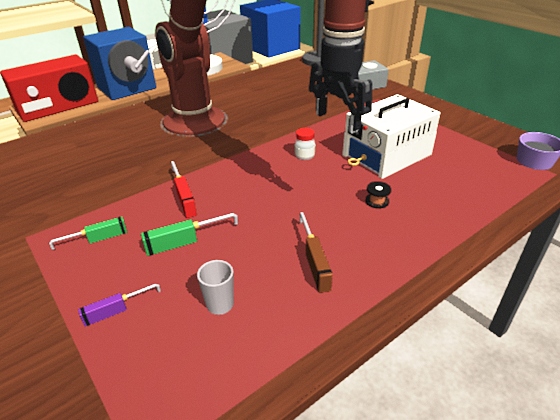

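View pics/side0.png

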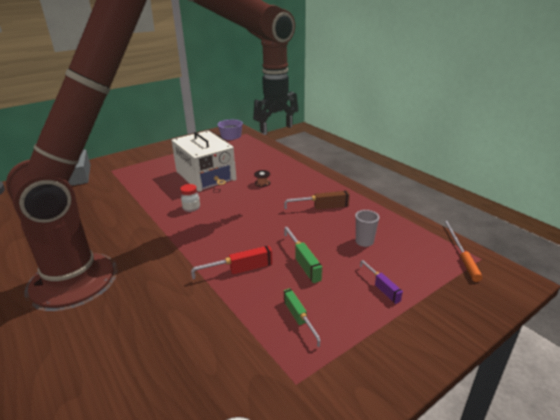

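Things like the hook, with scene-picture pixels:
- Large green handle (170,237)
- Small green handle (103,231)
- Red handle (184,195)
- Purple handle (104,308)
- Brown handle (318,262)
- Orange screwdriver, side picture only (462,260)

The large green one fits: it is green, its grip-to-tip distance is about 155 mm, and the small green one measures only about 106 mm. The white case, with its brass eye at (354,161), is at upper right. I'll confirm with one crop.

```bash
python3 - <<'E'
import cv2
im=cv2.imread('pics/scene0.png')[150:330,30:270]
cv2.imwrite('pics/crop0.png',cv2.resize(im,None,fx=3,fy=3,interpolation=cv2.INTER_CUBIC))
E
```

```text
(no output)
```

View pics/crop0.png

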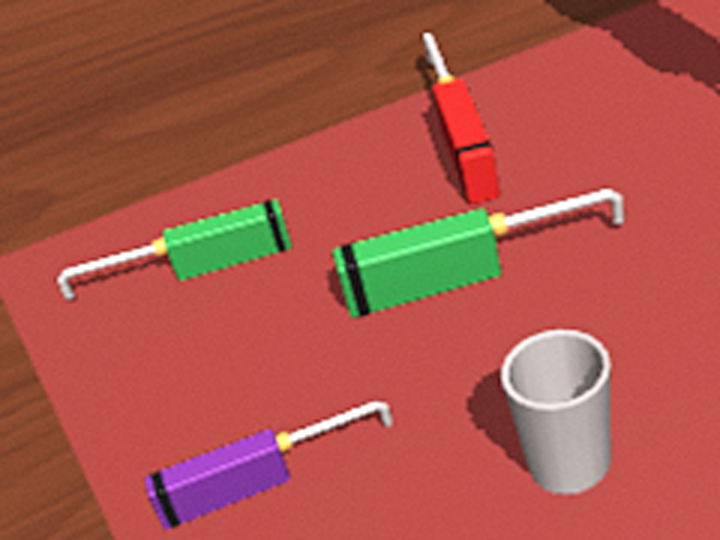

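{"fn": "arm_command", "kwargs": {"deltas": [[1,-0.0333,-0.0155,0,0,0,0],[1,-0.0333,-0.0155,0,0,0,0],[1,-0.0333,-0.0155,0,0,0,0],[1,-0.0333,-0.0155,0,0,0,0],[1,-0.0333,-0.0155,0,0,0,0],[1,-0.0333,-0.0155,0,0,0,0],[1,-0.0333,-0.0155,0,0,0,0],[1,-0.0333,-0.0155,0,0,0,0],[1,-0.0333,-0.0155,0,0,0,0],[1,-0.0333,-0.0155,0,0,0,0],[1,0,0,0,0,0,0],[1,0,0,0,0,0,0]]}}

```text
clock: 2.2
position: [0.493, -0.3363, 0.4047]
eef_rot: [2.229, 2.213, -0.003]
force: [0.2, 1.6, -0.2]
finger_gap: 1.0
finger_force: 0.0
```

The crop confirms it: the large green handle at crop (420,260), with its hook tip at (620,215), is clearly bigger than the small green one at (228,240). Next I'll refine its pose from the wrist.

```bash
python3 - <<'E'
from h import *
C=cam('wrist'); im=viewer.snapshot('wrist'); cv2.imwrite('pics/w1.png',im)
for l,z in dict(hook_grip=.027,hook_tip=.008).items():
    for d in viewer.landmark_of('wrist',l)[:4]: print(l,np.round(d['point']),round(d['confidence'],2),np.round(ray('wrist',d['point'],z,C),3))
h=cv2.cvtColor(im,cv2.COLOR_BGR2HSV); m=cv2.inRange(h,(45,100,60),(80,255,255))
n,lab,st,ce=cv2.connectedComponentsWithStats(m)
for k in range(1,n):
    if st[k,4]>150:
        r=cv2.minAreaRect(np.argwhere(lab==k)[:,::-1].astype(np.float32)); b=cv2.boxPoints(r)
        print(st[k],np.round(ce[k]),'top corners',[np.round(ray('wrist',p,.048,C)[:2],3).tolist() for p in b])
print('cam',C[1][:3,3])
E
```

```text
hook_grip [182. 266.] 0.89 [ 0.386 -0.426  0.027]
hook_grip [168.  74.] 0.87 [ 0.39  -0.235  0.027]
hook_grip [290. 177.] 0.64 [ 0.502 -0.331  0.027]
hook_grip [375. 332.] 0.6 [ 0.598 -0.51   0.027]
hook_tip [175. 346.] 0.85 [ 0.362 -0.541  0.008]
hook_tip [15. 30.] 0.85 [ 0.247 -0.195  0.008]
hook_tip [333.  19.] 0.7 [ 0.541 -0.188  0.008]
[ 270  122   52  107 2966] [295. 175.] top corners [[0.48, -0.371], [0.504, -0.276], [0.529, -0.283], [0.507, -0.379]]
[175 227  25  17 312] [187. 235.] top corners [[0.387, -0.389], [0.392, -0.372], [0.413, -0.377], [0.409, -0.394]]
[ 170  240   29   69 1095] [183. 271.] top corners [[0.37, -0.461], [0.388, -0.385], [0.411, -0.388], [0.395, -0.465]]
cam [ 0.49506875 -0.26087245  0.37457786]
```

View pics/w1.png

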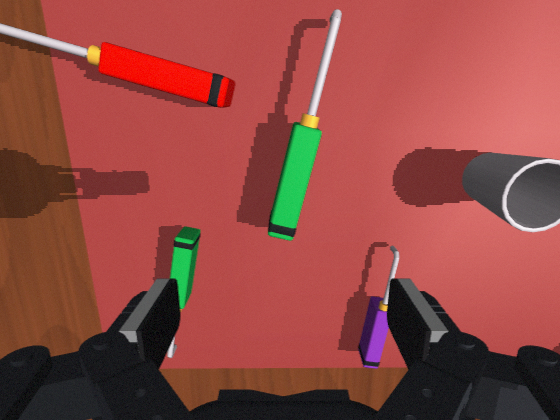

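The wrist view shows the large green tool at (295,178), tip at (336,15), with nothing beside it. The grip is at about (0.5025, -0.332) and the axis at about 75.5 degrees.

{"fn": "arm_command", "kwargs": {"deltas": [[1,0.004,0.0095,0,0,0,0],[1,0,0,0.03,0,0,0.12],[1,0,0,0.035,0,0,0.12],[1,0,0,0.035,0,0,0.013],[1,0,0,0.035,0,0,0],[1,0,0,0.035,0,0,0],[1,0,0,0.025,0,0,0],[1,0,0,0.015,0,0,0],[1,0,0,0,0,0,0],[1,0,0,0,0,0,0]]}}

```text
clock: 3.18
position: [0.5058, -0.3274, 0.1941]
eef_rot: [-2.48, -1.926, -0.001]
force: [1.1, -0.1, 0.9]
finger_gap: 0.997
finger_force: 0.0
```

```bash
python3 - <<'E'
from h import *
C=cam('wrist'); im=viewer.snapshot('wrist'); cv2.imwrite('pics/w2.png',im)
print(np.round(C[1],3)); print(R.from_rotvec(status.read_state()['eef_rot']).as_matrix().round(3))
for l,z in dict(hook_grip=.027,hook_tip=.008).items():
    for d in viewer.landmark_of('wrist',l)[:4]: print(l,np.round(d['point']),round(d['confidence'],2),np.round(ray('wrist',d['point'],z,C),3))
E
```

```text
[[ 0.969  0.236  0.074  0.526]
 [-0.248  0.926  0.286 -0.254]
 [-0.001 -0.295  0.955  0.164]
 [ 0.     0.     0.     1.   ]]
[[ 0.248  0.969  0.002]
 [ 0.969 -0.248 -0.   ]
 [ 0.     0.002 -1.   ]]
hook_grip [276. 301.] 0.94 [ 0.503 -0.333  0.027]
hook_grip [279. 278.] 0.36 [ 0.507 -0.322  0.027]
```

View pics/w2.png

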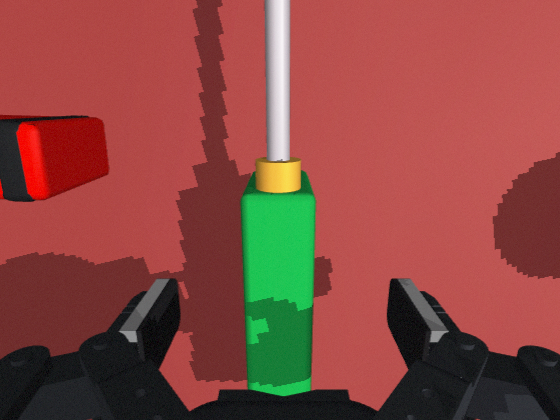

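The handle is centred between the fingers (axis at column 279, front edge at row 192). I'll move 8 mm back and 12 mm down, then grip.

{"fn": "arm_command", "kwargs": {"deltas": [[1,-0.008,0,0,0,0,0],[1,0,0,0.012,0,0,0],[1,0,0,0,0,0,0],[0,0,0,0,0,0,0],[0,0,0,0,0,0,0],[0,0,0,0,0,0,0],[0,0,0,0,0,0,0],[0,0,0,0,0,0,0],[0,0,0,0,0,0,0],[0,0,0,0,0,0,0]]}}

```text
clock: 4.17
position: [0.5026, -0.3367, 0.183]
eef_rot: [2.483, 1.923, 0.0]
force: [-0.3, 0.7, 1.6]
finger_gap: 0.296
finger_force: 59.7
```

{"fn": "arm_command", "kwargs": {"deltas": [[0,0,0,-0.03,0,0,0],[0,0,0,-0.04,0,0,0],[0,0,0,-0.04,0,0,0],[0,0,0,-0.04,0,0,0],[0,0,0,-0.037,0,0,0],[0,0,0,0,0,0,0]]}}

```text
clock: 4.67
position: [0.504, -0.338, 0.378]
eef_rot: [2.472, 1.914, 0.009]
force: [0.8, -0.7, -1.1]
finger_gap: 0.294
finger_force: 59.7
```

{"fn": "arm_command", "kwargs": {"deltas": [[0,0.03,-0.0032,0,0,0,0],[0,0.039,-0.0032,0,0,0,0],[0,0.039,-0.0032,0,0,0,0],[0,0.039,-0.0032,0,0,0,0],[0,0.039,-0.0032,0,0,0,0],[0,0.039,-0.0032,0,0,0,0],[0,0.039,-0.0032,0,0,0,0],[0,0.039,-0.0032,0,0,0,0],[0,0.039,-0.0032,0,0,0,0],[0,0.039,-0.0032,0,0,0,0],[0,0.035,-0.0032,0,0,0,0]]}}

```text
clock: 5.58
position: [0.5721, 0.0777, 0.3686]
eef_rot: [-2.481, -1.925, 0.002]
force: [0.9, 0.3, -1.2]
finger_gap: 0.294
finger_force: 59.6
```

{"fn": "arm_command", "kwargs": {"deltas": [[0,0,0,0,0,0,-0.1],[0,0,0,0,0,0,-0.1],[0,0,0,0,0,0,0],[0,0,0,0,0,0,0],[0,0,0,0,0,0,0]]}}

```text
clock: 6.0
position: [0.5723, 0.074, 0.3691]
eef_rot: [-2.283, -2.157, 0.002]
force: [-0.5, -0.9, -1.9]
finger_gap: 0.297
finger_force: 59.5
```

```bash
python3 - <<'E'
from h import *
C=cam('wrist'); im=viewer.snapshot('wrist'); cv2.imwrite('pics/w3.png',im)
print(status.read_state()['force'],np.round(C[1],4).tolist(),C[0]['fx'],C[0]['cx'],C[0]['cy'])
for l,z in dict(hook_tip=.19,eye=.027,case=0,tray=0).items():
    for d in viewer.landmark_of('wrist',l)[:2]: print(l,np.round(d['point'],1),round(d['confidence'],2),np.round(ray('wrist',d['point'],z,C),4))
E
```

```text
[ 0.61150285  0.27209268 -1.63785846] [[0.9984, 0.0536, 0.0177, 0.5782], [-0.0565, 0.9534, 0.2963, 0.1493], [-0.001, -0.2968, 0.9549, 0.339], [0.0, 0.0, 0.0, 1.0]] 357.6706946798677 283.17020577231773 214.54123238874934
eye [233.6  63.6] 0.62 [0.5396 0.1822 0.027 ]
```

View pics/w3.png

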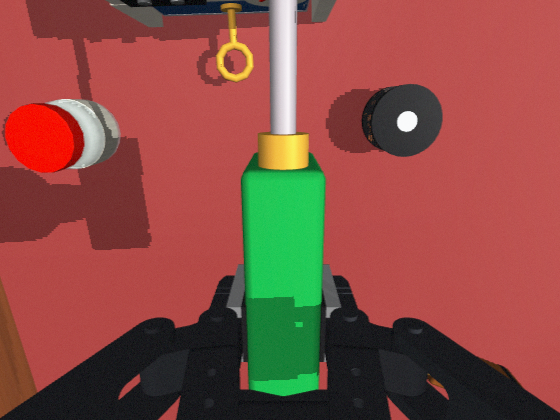

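The wrist view shows the eye at about (235,62) with its stalk up to (231,8), and the jar (45,137) and spool (403,120) either side. For the slide direction I'll enlarge the case front.

```bash
python3 - <<'E'
from h import *
a=cv2.imread('pics/w3.png')[0:90,95:345]; b=cv2.imread('pics/scene0.png')[85:185,335:445]
a=cv2.resize(a,None,fx=3.2,fy=3.2,interpolation=cv2.INTER_CUBIC); b=cv2.resize(b,None,fx=3,fy=3,interpolation=cv2.INTER_CUBIC)
o=np.zeros((a.shape[0]+b.shape[0],800,3),np.uint8); o[:a.shape[0],:a.shape[1]]=a; o[a.shape[0]:,:b.shape[1]]=b
cv2.imwrite('pics/c4.png',o)
E
```

```text
(no output)
```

View pics/c4.png

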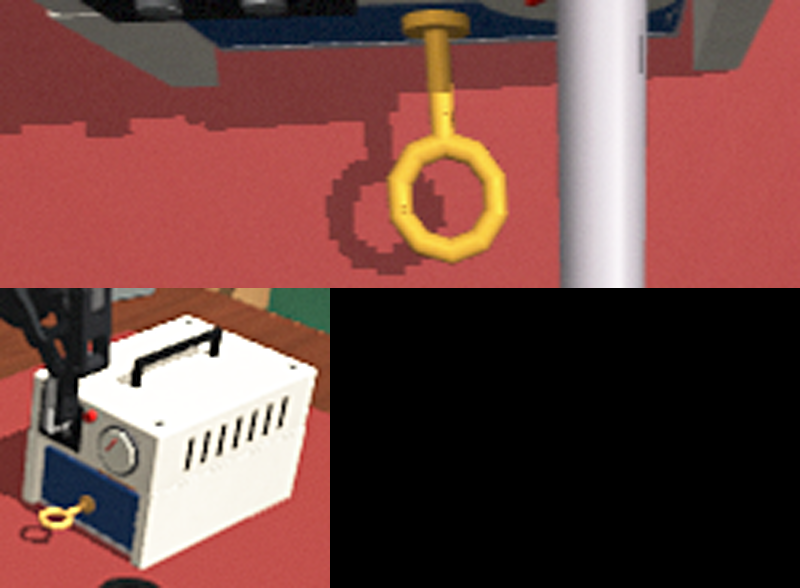

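```bash
python3 - <<'E'
from h import *
C=cam('wrist'); f=lambda p,z:ray('wrist',p,z,C)[:2]
an=lambda v:np.degrees(np.arctan2(v[1],v[0]))
e=f((234.7,61.25),.027); print('eye',e)
for a,b,z in [((163.1,26.9),(311.6,21.9),0),((163.8,14.4),(310.6,11.3),0)]:
    A,B=f(a,z),f(b,z); print(A,B,(A+B)/2,an(B-A)+90, 'via mid',an((A+B)/2-e))
A,B=ray('scene',(381.7,178.3),0)[:2],ray('scene',(432.3,153),0)[:2]; print('scene side',A,B,an(B-A),np.linalg.norm(B-A))
s=status.read_state(); M=R.from_rotvec(s['eef_rot']).as_matrix(); print(s['position'],an(M[:2,0]))
S=f((283,100),.19); 
# tip prediction: pixels
for L in (.15,): print('tip pred', s['position'][:2]+M[:2,0]*L)
E
```

```text
eye [0.54093154 0.18455467]
[0.4791421  0.21791718] [0.60605485 0.21487112] [0.54259848 0.21639415] 88.625097797015 via mid 87.00305605593397
[0.48119842 0.22735529] [0.60545764 0.22295378] [0.54332803 0.22515454] 87.97131555742362 via mid 86.62192797663432
scene side [0.61537258 0.2129556 ] [0.61960324 0.41890517] 88.82318432254672 0.20599301479610768
[0.57250165 0.07450631 0.369706  ] 86.89060841688267
tip pred [0.58063802 0.22428548]
```

{"fn": "arm_command", "kwargs": {"deltas": [[0,-0.0202,-0.0175,0,0,0,0],[0,-0.0202,-0.0175,0,0,0,0],[0,0,0,0,0,0,-0.023],[0,0,0,0.03,0,0,0],[0,0,0,0.03,0,0,0],[0,0,0,0.03,0,0,0],[0,0,0,0.03,0,0,0],[0,0,0,0.02,0,0,0],[0,0,0,0,0,0,0],[0,0,0,0,0,0,0],[0,0,0,0,0,0,0]]}}

```text
clock: 7.17
position: [0.5363, 0.0364, 0.231]
eef_rot: [2.254, 2.186, 0.003]
force: [0.9, -0.1, -2.3]
finger_gap: 0.299
finger_force: 59.6
```

```bash
python3 - <<'E'
from h import *
s=status.read_state(); M=R.from_rotvec(s['eef_rot']).as_matrix(); print(s['position'],s['force'],np.degrees(np.arctan2(M[1,0],M[0,0])),M[2].round(4))
p=np.array(s['position']); tip=p+M@[.1485,0,.175]; print('tip',tip)
o=[]
for n,e in [('scene',(.540,.184,.027)),('side',(.540,.184,.027))]:
    im=viewer.snapshot(n)
    for l in ('eye','hook_tip'):
        for d in viewer.landmark_of(n,l)[:5]:
            z=.027 if l=='eye' else tip[2]; q=ray(n,d['point'],z)
            if abs(q[0]-.54)<.06 and q[1]>.1: print(n,l,np.round(d['point'],1),round(d['confidence'],2),q.round(4))
    c=proj(n,np.array(e)); print(n,'proj eye',c.round(1),'tip',proj(n,tip).round(1)); x,y=(c-[22,30]).astype(int); print('crop',x,y)
    o.append(cv2.resize(im[y:y+50,x:x+44],None,fx=9,fy=9,interpolation=cv2.INTER_CUBIC))
cv2.imwrite('pics/c5.png',np.hstack(o))
E
```

```text
[0.53629837 0.03636352 0.23097726] [ 0.93465265 -0.09891278 -2.32554574] 88.26315055911819 [ 4.0e-04  2.8e-03 -1.0e+00]
tip [0.54128476 0.18484617 0.05603358]
scene eye [354.1 163.2] 0.78 [0.5466 0.178  0.027 ]
scene hook_tip [357.4 152.7] 0.83 [0.547  0.1861 0.056 ]
scene proj eye [353.9 161.4] tip [355.4 152. ]
crop 331 131
side eye [219.7 181.6] 0.91 [0.5341 0.1885 0.027 ]
side hook_tip [220.2 174.6] 0.88 [0.536  0.1826 0.056 ]
side proj eye [221.8 181.6] tip [221.2 173.9]
crop 199 151
```

View pics/c5.png

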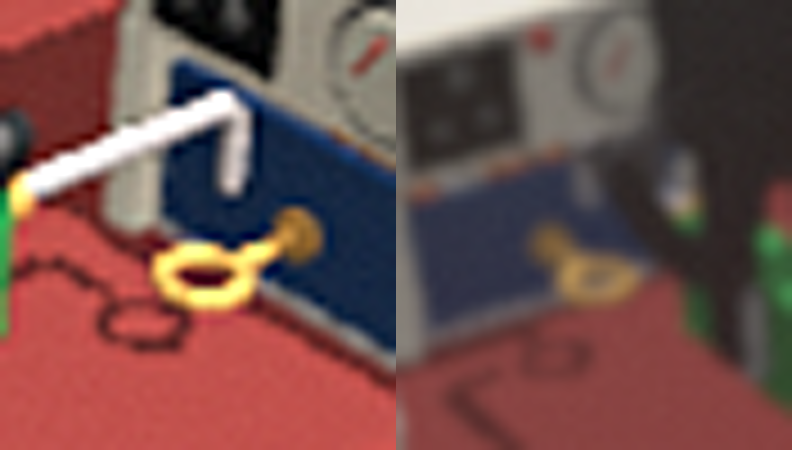

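```bash
python3 - <<'E'
from h import *
from scipy.optimize import least_squares as ls
def tri(a,b,x0,z=None): 
    g=lambda X: np.r_[proj('scene',X)-a,proj('side',X)-b]
    return ls(g,x0).x, ls(lambda q:g(np.r_[q,z]),x0[:2]).x
s=status.read_state();zt=s['position'][2]-.175
E=tri((353.8,161.6),(221.3,181.6),[.54,.184,.027],.027); T=tri((356.8,152.1),(219.8,173.8),[.54,.184,.05],zt)
print(E,T, 'fixed-z diff',E[1]-T[1])
print(proj('side',np.array([.54,.194,.027]))-proj('side',np.array([.54,.184,.027])),proj('side',np.array([.55,.184,.027]))-proj('side',np.array([.54,.184,.027])))
E
```

```text
(array([0.53891946, 0.18502948, 0.02599761]), array([0.53919288, 0.18429246])) (array([0.53984454, 0.19199091, 0.05304112]), array([0.54060048, 0.18996813])) fixed-z diff [-0.0014076  -0.00567567]
[-1.40299395 -1.04859425] [ 2.50576443 -0.82846897]
```

Both views put the tip about 5 mm beyond the eye centre: scene tip (356.8,152) against eye (353.8,161.6), side tip (219.8,173.8) against eye (221.3,181.6). I'll shift back 4.5 mm and lower gently.

{"fn": "arm_command", "kwargs": {"deltas": [[0,-0.0045,-0.001,0,0,0,0],[0,0,0,0.01,0,0,0],[0,0,0,0.01,0,0,0],[0,0,0,0,0,0,0],[0,0,0,0.004,0,0,0],[0,0,0,0.004,0,0,0],[0,0,0,0,0,0,0],[0,0,0,0,0,0,0]]}}

```text
clock: 8.13
position: [0.5343, 0.032, 0.2014]
eef_rot: [-2.254, -2.188, 0.001]
force: [0.2, 0.6, -2.3]
finger_gap: 0.296
finger_force: 59.7
```

{"fn": "arm_command", "kwargs": {"deltas": [[0,0,0,0.004,0,0,0],[0,0,0,0.004,0,0,0],[0,0,0,0.004,0,0,0],[0,0,0,0,0,0,0],[0,0,0,0,0,0,0]]}}

```text
clock: 8.55
position: [0.5341, 0.0319, 0.1893]
eef_rot: [-2.254, -2.188, 0.001]
force: [0.2, -1.3, -2.8]
finger_gap: 0.295
finger_force: 59.6
```

{"fn": "arm_command", "kwargs": {"deltas": [[0,-0.002,0,0,0,0,0],[0,-0.002,0,0,0,0,0],[0,-0.002,0,0,0,0,0],[0,-0.002,0,0,0,0,0],[0,-0.002,0,0,0,0,0],[0,-0.002,0,0,0,0,0],[0,-0.002,0,0,0,0,0],[0,-0.002,0,0,0,0,0]]}}

```text
clock: 9.22
position: [0.5338, 0.016, 0.1898]
eef_rot: [-2.254, -2.188, -0.001]
force: [0.0, 2.4, -3.0]
finger_gap: 0.295
finger_force: 59.7
```

```bash
python3 - <<'E'
from h import *
s=status.read_state(); print(s['position'],s['force'])
im=viewer.snapshot('scene')
for d in viewer.landmark_of('scene','eye')[:2]: print(d, ray('scene',d['point'],.027))
c=proj('scene',np.array([.54,.17,.03])); x,y=(c-[40,40]).astype(int)
cv2.imwrite('pics/c6.png',cv2.resize(im[y:y+70,x:x+80],None,fx=8,fy=8,interpolation=cv2.INTER_CUBIC))
E
```

```text
[0.53381949 0.01599998 0.18975925] [ 0.03698326  2.42288829 -2.98806511]
{'point': [350.1, 166.1], 'confidence': 0.61} [0.55000302 0.15981336 0.027     ]
```

View pics/c6.png

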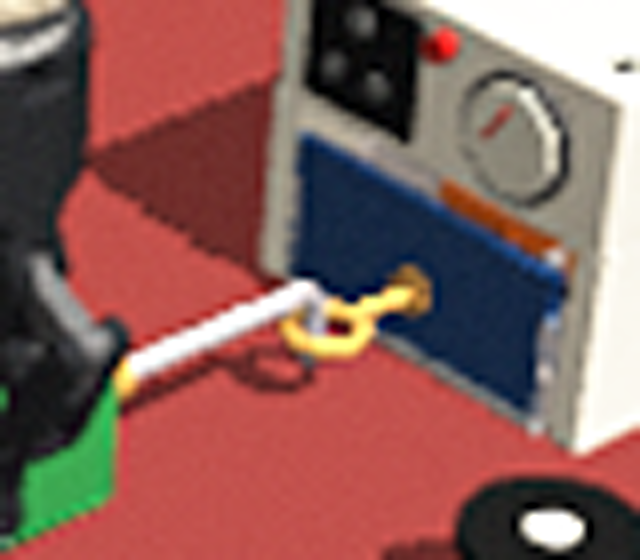

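The tip is in the eye at (318,320), bearing on its near bar, and the tray has started out with about 2.4 N drag. I'll draw on.

{"fn": "arm_command", "kwargs": {"deltas": [[0,-0.0025,0,0,0,0,0],[0,-0.0025,0,0,0,0,0],[0,-0.0025,0,0,0,0,0],[0,-0.0025,0,0,0,0,0],[0,-0.0025,0,0,0,0,0],[0,-0.0025,0,0,0,0,0],[0,-0.0025,0,0,0,0,0],[0,-0.0025,0,0,0,0,0],[0,-0.0025,0,0,0,0,0],[0,-0.002,0,0,0,0,0]]}}

```text
clock: 10.15
position: [0.533, -0.0089, 0.1897]
eef_rot: [-2.255, -2.188, 0.0]
force: [0.9, 2.4, -2.3]
finger_gap: 0.294
finger_force: 59.7
```

{"fn": "arm_command", "kwargs": {"deltas": [[0,-0.002,0,0,0,0,0],[0,-0.002,0,0,0,0,0],[0,-0.001,0,0,0,0,0]]}}

```text
clock: 10.4
position: [0.5329, -0.0139, 0.1897]
eef_rot: [2.255, 2.188, -0.0]
force: [0.2, 3.6, -1.1]
finger_gap: 0.296
finger_force: 59.7
```

{"fn": "arm_command", "kwargs": {"deltas": [[0,-0.0015,0,0,0,0,0],[0,-0.0015,0,0,0,0,0],[0,-0.001,0,0,0,0,0]]}}

```text
clock: 10.65
position: [0.5328, -0.0178, 0.1897]
eef_rot: [-2.254, -2.188, 0.0]
force: [0.0, 1.8, -1.4]
finger_gap: 0.296
finger_force: 59.7
```

{"fn": "arm_command", "kwargs": {"deltas": [[0,-0.0015,0,0,0,0,0],[0,-0.0015,0,0,0,0,0],[0,-0.001,0,0,0,0,0]]}}

```text
clock: 10.9
position: [0.5327, -0.0218, 0.1897]
eef_rot: [-2.255, -2.188, 0.0]
force: [0.7, 2.9, -1.0]
finger_gap: 0.297
finger_force: 59.7
```

{"fn": "arm_command", "kwargs": {"deltas": [[0,-0.0015,0,0,0,0,0],[0,-0.0015,0,0,0,0,0],[0,-0.001,0,0,0,0,0]]}}

```text
clock: 11.15
position: [0.5325, -0.0258, 0.1897]
eef_rot: [-2.255, -2.188, 0.0]
force: [0.2, 3.0, -1.3]
finger_gap: 0.297
finger_force: 59.7
```

{"fn": "arm_command", "kwargs": {"deltas": [[0,-0.0015,0,0,0,0,0],[0,-0.0015,0,0,0,0,0],[0,-0.001,0,0,0,0,0]]}}

```text
clock: 11.4
position: [0.5324, -0.0299, 0.1897]
eef_rot: [-2.255, -2.188, 0.0]
force: [0.0, 2.9, -1.8]
finger_gap: 0.297
finger_force: 59.7
```

{"fn": "arm_command", "kwargs": {"deltas": [[0,-0.0015,0,0,0,0,0],[0,-0.0015,0,0,0,0,0],[0,-0.001,0,0,0,0,0]]}}

```text
clock: 11.65
position: [0.5323, -0.0339, 0.1897]
eef_rot: [-2.255, -2.188, 0.0]
force: [0.6, 2.2, -1.3]
finger_gap: 0.303
finger_force: 59.7
```

{"fn": "arm_command", "kwargs": {"deltas": [[0,-0.0015,0,0,0,0,0],[0,-0.0015,0,0,0,0,0],[0,-0.001,0,0,0,0,0]]}}

```text
clock: 11.9
position: [0.5322, -0.0378, 0.1897]
eef_rot: [-2.255, -2.188, 0.0]
force: [-0.2, 2.5, -1.8]
finger_gap: 0.301
finger_force: 59.7
```

{"fn": "arm_command", "kwargs": {"deltas": [[0,-0.0015,0,0,0,0,0],[0,-0.0015,0,0,0,0,0],[0,-0.001,0,0,0,0,0]]}}

```text
clock: 12.15
position: [0.532, -0.0418, 0.1897]
eef_rot: [-2.255, -2.188, 0.0]
force: [0.3, 2.7, -1.3]
finger_gap: 0.296
finger_force: 59.7
```

{"fn": "arm_command", "kwargs": {"deltas": [[0,-0.0015,0,0,0,0,0],[0,-0.0015,0,0,0,0,0],[0,-0.001,0,0,0,0,0]]}}

```text
clock: 12.4
position: [0.5319, -0.0458, 0.1897]
eef_rot: [-2.255, -2.188, 0.0]
force: [0.6, 2.7, -1.0]
finger_gap: 0.296
finger_force: 59.7
```

{"fn": "arm_command", "kwargs": {"deltas": [[0,-0.0015,0,0,0,0,0],[0,-0.0015,0,0,0,0,0],[0,-0.001,0,0,0,0,0]]}}

```text
clock: 12.65
position: [0.5318, -0.0499, 0.1897]
eef_rot: [-2.255, -2.188, 0.0]
force: [-0.4, 2.1, -1.4]
finger_gap: 0.295
finger_force: 59.7
```

{"fn": "arm_command", "kwargs": {"deltas": [[0,-0.0015,0,0,0,0,0],[0,-0.0015,0,0,0,0,0],[0,-0.001,0,0,0,0,0]]}}

```text
clock: 12.9
position: [0.5317, -0.0538, 0.1897]
eef_rot: [-2.255, -2.188, 0.0]
force: [-1.1, 1.8, -2.0]
finger_gap: 0.295
finger_force: 59.7
```

{"fn": "arm_command", "kwargs": {"deltas": [[0,-0.0015,0,0,0,0,0],[0,-0.0015,0,0,0,0,0],[0,-0.001,0,0,0,0,0]]}}

```text
clock: 13.15
position: [0.5316, -0.0578, 0.1897]
eef_rot: [-2.255, -2.188, 0.0]
force: [0.8, 2.4, -1.2]
finger_gap: 0.296
finger_force: 59.7
```

{"fn": "arm_command", "kwargs": {"deltas": [[0,-0.0015,0,0,0,0,0],[0,-0.0015,0,0,0,0,0],[0,-0.001,0,0,0,0,0]]}}

```text
clock: 13.4
position: [0.5315, -0.0618, 0.1897]
eef_rot: [-2.255, -2.188, 0.0]
force: [0.5, 2.8, -1.7]
finger_gap: 0.294
finger_force: 59.7
```

{"fn": "arm_command", "kwargs": {"deltas": [[0,-0.0015,0,0,0,0,0],[0,-0.0015,0,0,0,0,0],[0,-0.001,0,0,0,0,0]]}}

```text
clock: 13.65
position: [0.5314, -0.0658, 0.1897]
eef_rot: [2.255, 2.188, -0.0]
force: [0.2, 2.2, -1.7]
finger_gap: 0.302
finger_force: 59.7
```

{"fn": "arm_command", "kwargs": {"deltas": [[0,-0.0015,0,0,0,0,0],[0,-0.0015,0,0,0,0,0],[0,-0.001,0,0,0,0,0]]}}

```text
clock: 13.9
position: [0.5312, -0.0698, 0.1897]
eef_rot: [-2.255, -2.188, 0.0]
force: [0.2, 2.5, -2.6]
finger_gap: 0.297
finger_force: 59.7
```

{"fn": "arm_command", "kwargs": {"deltas": [[0,-0.0015,0,0,0,0,0],[0,-0.0015,0,0,0,0,0],[0,-0.001,0,0,0,0,0]]}}

```text
clock: 14.15
position: [0.5311, -0.0738, 0.1897]
eef_rot: [2.255, 2.188, -0.0]
force: [-0.2, 3.0, -1.4]
finger_gap: 0.299
finger_force: 59.7
```

{"fn": "arm_command", "kwargs": {"deltas": [[0,-0.0015,0,0,0,0,0],[0,-0.0015,0,0,0,0,0],[0,-0.001,0,0,0,0,0]]}}

```text
clock: 14.4
position: [0.531, -0.0778, 0.1897]
eef_rot: [2.255, 2.188, -0.0]
force: [1.5, 2.2, -1.4]
finger_gap: 0.296
finger_force: 59.7
```

{"fn": "arm_command", "kwargs": {"deltas": [[0,-0.0015,0,0,0,0,0],[0,-0.0015,0,0,0,0,0],[0,-0.001,0,0,0,0,0]]}}

```text
clock: 14.65
position: [0.5309, -0.0818, 0.1897]
eef_rot: [2.255, 2.188, -0.0]
force: [-0.7, 2.8, -1.7]
finger_gap: 0.293
finger_force: 59.7
```

{"fn": "arm_command", "kwargs": {"deltas": [[0,-0.0015,0,0,0,0,0],[0,-0.0015,0,0,0,0,0],[0,-0.001,0,0,0,0,0]]}}

```text
clock: 14.9
position: [0.5308, -0.0847, 0.1896]
eef_rot: [-2.253, -2.188, -0.001]
force: [0.6, 5.8, -3.1]
finger_gap: 0.298
finger_force: 59.7
```

{"fn": "arm_command", "kwargs": {"deltas": [[0,-0.001,0,0,0,0,0],[0,-0.0005,0,0,0,0,0],[0,0,0,0,0,0,0]]}}

```text
clock: 15.15
position: [0.5308, -0.0855, 0.1895]
eef_rot: [-2.252, -2.188, -0.002]
force: [0.9, 6.5, -1.6]
finger_gap: 0.305
finger_force: 59.6
```

{"fn": "arm_command", "kwargs": {"deltas": [[0,-0.001,0,0,0,0,0],[0,-0.001,0,0,0,0,0],[0,0,0,0,0,0,0]]}}

```text
clock: 15.4
position: [0.5308, -0.0867, 0.1895]
eef_rot: [-2.25, -2.188, -0.004]
force: [1.2, 7.2, -2.9]
finger_gap: 0.296
finger_force: 59.6
```

{"fn": "arm_command", "kwargs": {"deltas": [[0,-0.001,0,0,0,0,0],[0,-0.001,0,0,0,0,0],[0,0,0,0,0,0,0]]}}

```text
clock: 15.65
position: [0.5309, -0.0877, 0.1895]
eef_rot: [-2.248, -2.189, -0.005]
force: [1.0, 8.5, -2.8]
finger_gap: 0.298
finger_force: 59.6
```

```bash
python3 - <<'E'
from h import *
for k in range(3): s=status.read_state(); print(s['clock'],s['force']); viewer.search_frame('scene','eye') 
E
```

```text
15.65 [ 0.98406678  8.53577047 -2.80392141]
15.7 [ 0.26374302  9.98689224 -2.69266551]
15.75 [-0.35208784  9.76990156 -2.75958532]
```

{"fn": "arm_command", "kwargs": {"deltas": [[0,-0.001,0,0,0,0,0],[0,-0.001,0,0,0,0,0]]}}

```text
clock: 15.97
position: [0.5309, -0.0886, 0.1895]
eef_rot: [-2.247, -2.189, -0.007]
force: [0.9, 12.1, -2.8]
finger_gap: 0.294
finger_force: 59.6
```

```bash
python3 - <<'E'
from h import *
for k in range(5): s=status.read_state(); print(s['clock'],s['force'],s['position']); viewer.search_frame('scene','eye') 
E
```

```text
15.9667 [ 0.88883215 12.12295471 -2.778853  ] [ 0.53089847 -0.08857134  0.18946416]
16.0167 [ 6.28732383e-03  1.08768181e+01 -2.62437555e+00] [ 0.53088592 -0.08864162  0.18942966]
16.0667 [ 2.00364078 11.43602755 -1.86970866] [ 0.5308923  -0.08861025  0.18943466]
16.1167 [ 0.6304055  10.96254717 -2.8473887 ] [ 0.530912   -0.08860413  0.18944472]
16.1667 [ 1.00011637 10.68311514 -2.77115524] [ 0.53092093 -0.08861102  0.18946589]
```

{"fn": "arm_command", "kwargs": {"deltas": [[0,-0.0007,0,0,0,0,0],[0,0,0,0,0,0,0],[0,0,0,0,0,0,0],[0,0,0,0,0,0,0],[0,0,0,0,0,0,0],[0,0,0,0,0,0,0],[0,0,0,0,0,0,0],[0,0,0,0,0,0,0]]}}

```text
clock: 16.88
position: [0.5309, -0.0888, 0.1894]
eef_rot: [-2.246, -2.189, -0.008]
force: [1.0, 11.8, -2.6]
finger_gap: 0.298
finger_force: 59.6
```

```bash
python3 - <<'E'
from h import *
F=[]
for k in range(10): s=status.read_state(); F.append(s['force']); viewer.search_frame('scene','eye') 
print(s['clock'],np.mean(F,0),np.round(np.array(F)[:,1],1),s['position'])
E
```

```text
17.3333 [ 0.75149722 12.20161183 -2.61727846] [11.8 12.4 12.  11.4 12.4 12.8 12.1 12.4 12.6 12.2] [ 0.53093536 -0.08883181  0.18943477]
```

{"fn": "arm_command", "kwargs": {"deltas": [[0,0,0,0,0,0,0],[0,0,0,0,0,0,0],[0,0,0,0,0,0,0],[0,0,0,0,0,0,0],[0,0,0,0,0,0,0],[0,0.001,0,0,0,0,0],[0,0.001,0,0,0,0,0],[0,0.001,0,0,0,0,0],[0,0.001,0,0,0,0,0],[0,0.001,0,0,0,0,0],[0,0.001,0,0,0,0,0],[0,0.001,0,0,0,0,0]]}}

```text
clock: 18.38
position: [0.5308, -0.086, 0.1896]
eef_rot: [-2.253, -2.189, -0.001]
force: [-0.1, 3.8, -2.5]
finger_gap: 0.299
finger_force: 59.7
```

{"fn": "arm_command", "kwargs": {"deltas": [[0,0.001,0,0,0,0,0],[0,0.001,0,0,0,0,0],[0,0,0,0,0,0,0],[0,0,0,0,0,0,0]]}}

```text
clock: 18.72
position: [0.5308, -0.085, 0.1897]
eef_rot: [2.255, 2.187, -0.0]
force: [-0.8, 2.8, -1.4]
finger_gap: 0.295
finger_force: 59.7
```

{"fn": "arm_command", "kwargs": {"deltas": [[0,0.001,0,0,0,0,0],[0,0.001,0,0,0,0,0],[0,0,0,0,0,0,0],[0,0,0,0,0,0,0]]}}

```text
clock: 19.05
position: [0.5308, -0.0836, 0.1897]
eef_rot: [2.255, 2.186, -0.001]
force: [0.0, 0.3, -1.4]
finger_gap: 0.295
finger_force: 59.7
```

{"fn": "arm_command", "kwargs": {"deltas": [[0,0.001,0,0,0,0,0],[0,0.001,0,0,0,0,0],[0,0,0,0,0,0,0],[0,0,0,0,0,0,0]]}}

```text
clock: 19.38
position: [0.5309, -0.0809, 0.1897]
eef_rot: [2.254, 2.188, -0.0]
force: [-0.7, 0.2, -2.9]
finger_gap: 0.295
finger_force: 59.7
```

{"fn": "arm_command", "kwargs": {"deltas": [[0,0.002,0,0,0,0,0],[0,0,0,0,0,0,0],[0,0,0,-0.004,0,0,0],[0,0,0,-0.004,0,0,0],[0,0,0,-0.004,0,0,0],[0,0,0,-0.004,0,0,0],[0,0,0,-0.006,0,0,0],[0,0,0,-0.01,0,0,0],[0,0,0,0,0,0,0]]}}

```text
clock: 20.13
position: [0.5317, -0.0789, 0.2238]
eef_rot: [2.252, 2.186, 0.004]
force: [0.0, 0.8, -0.9]
finger_gap: 0.297
finger_force: 59.7
```

{"fn": "arm_command", "kwargs": {"deltas": [[0,0,0,-0.03,0,0,0],[0,0,0,-0.03,0,0,0],[0,-0.03,-0.0008,0,0,0,0],[0,-0.039,-0.0008,0,0,0,0],[0,-0.039,-0.0008,0,0,0,0],[0,-0.039,-0.0008,0,0,0,0],[0,-0.039,-0.0008,0,0,0,0],[0,-0.03,-0.0008,0,0,0,0],[0,-0.015,0,0,0,0,0],[0,0,0,0,0,0,0],[0,0,0,0,0,0,0]]}}

```text
clock: 21.05
position: [0.5189, -0.3097, 0.2815]
eef_rot: [-2.255, -2.185, -0.001]
force: [0.6, -0.0, -1.6]
finger_gap: 0.297
finger_force: 59.9
```

```bash
python3 - <<'E'
from h import *
s=status.read_state(); print(s['position'],R.from_rotvec(s['eef_rot']).as_matrix()[2])
im=viewer.snapshot('scene'); cv2.imwrite('pics/s7.png',im)
for l in ('eye','tray'): 
    for d in viewer.landmark_of('scene',l)[:1]: print(l,d,ray('scene',d['point'],.027 if l=='eye' else 0))
E
```

```text
[ 0.51892316 -0.30965987  0.28148537] [ 1.12682458e-03 -5.15090646e-04 -9.99999232e-01]
eye {'point': [320.2, 180.1], 'confidence': 0.78} [0.54876424 0.05633296 0.027     ]
tray {'point': [356.7, 168.9], 'confidence': 0.68} [0.54246253 0.19534902 0.        ]
```

Tray is out, with the eye now at y of about 0.06 m. I'll lower the tool to the bench.

{"fn": "arm_command", "kwargs": {"deltas": [[0,0,0,0.03,0,0,0],[0,0,0,0.03,0,0,0],[0,0,0,0.02,0,0,0],[0,0,0,0.01,0,0,0],[0,0,0,0.004,0,0,0],[0,0,0,0,0,0,0],[0,0,0,0,0,0,0]]}}

```text
clock: 21.78
position: [0.5201, -0.3092, 0.1888]
eef_rot: [2.252, 2.188, 0.001]
force: [-0.8, -0.2, -1.6]
finger_gap: 0.295
finger_force: 59.9
```

{"fn": "arm_command", "kwargs": {"deltas": [[0,0,0,0.0015,0,0,0],[0,0,0,0.0015,0,0,0],[0,0,0,0,0,0,0],[0,0,0,0,0,0,0]]}}

```text
clock: 22.12
position: [0.5193, -0.3097, 0.1852]
eef_rot: [2.254, 2.187, 0.0]
force: [-0.8, 0.1, -1.5]
finger_gap: 0.298
finger_force: 59.9
```

{"fn": "arm_command", "kwargs": {"deltas": [[0,0,0,0.001,0,0,0],[0,0,0,0.001,0,0,0],[0,0,0,0,0,0,0],[0,0,0,0,0,0,0]]}}

```text
clock: 22.45
position: [0.5194, -0.3096, 0.183]
eef_rot: [2.254, 2.187, 0.0]
force: [0.4, 0.3, 1.1]
finger_gap: 0.295
finger_force: 60.1
```

Contact with the bench (vertical force now +1.1 N). Releasing.

{"fn": "arm_command", "kwargs": {"deltas": [[0.4,0,0,0,0,0,0],[0.5,0,0,0,0,0,0],[0.7,0,0,0,0,0,0],[0.7,0,0,0,0,0,0],[0.7,0,0,0,0,0,0],[0.7,0,0,0,0,0,0],[0.7,0,0,-0.02,0,0,0],[0.7,0,0,-0.04,0,0,0],[0.7,0,0,-0.04,0,0,0],[0.7,0,0,-0.04,0,0,0],[0.7,0,0,-0.04,0,0,0],[0.7,0,0,0,0,0,0]]}}

```text
clock: 23.45
position: [0.5213, -0.3106, 0.3719]
eef_rot: [2.242, 2.176, 0.008]
force: [1.3, -0.5, 0.7]
finger_gap: 0.697
finger_force: 0.0
```

```bash
python3 - <<'E'
from h import *
print(status.read_state()['force'])
im=viewer.snapshot('scene'); cv2.imwrite('pics/s8.png',im)
E
```

```text
[ 1.26522718 -0.49187877  0.67955686]
```

View pics/s8.png

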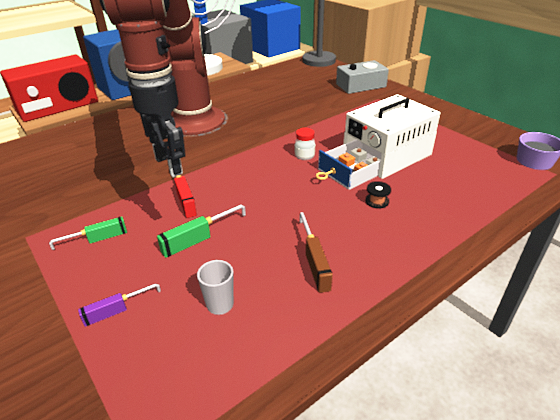

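The tool stands upright at (186,236), the tray is drawn out at (352,165), and the jar, tumbler and spool have not moved. Handing in.

```bash
python3 -c "
from h import *
print(hand_in())"
```

```text
the job is handed in; nothing more can be done
None
```

Job handed in: the tray was drawn out to its sprung stop and held at about 12 N for over a second (highest reading 12.8 N), then unhooked and left drawn out, with the green hook tool standing on its handle clear of everything.

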